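# Pop the sample-port hatch of the water tester

## Robot

A 7-joint arm with a two-finger parallel gripper is mounted at the origin on the work surface. World frame = base frame: x ahead of the robot, y to its left, z up, the work surface at z = 0. Lengths are in m, angles in rad, forces in N, time in s.
With the tool pointing down it reaches from about 0.425 to 0.975 m from the base axis. Payload 16.7 kg.
Tool frame: the origin (TCP) lies on the mounting face of the last link; the fingertips stand ahead of it and the grasp point (between the pads) lies 155 mm ahead of it (r.tip_extent is the z of the fingertips in the tool frame, in m); z points along the fingers, y is the line along which they close (so a half turn about z gives the same grasp; the last joint's range is limited). The gripper opens to 85 mm and grips with 20 to 120 N. Pads are 22 mm wide; open, the fingers measure 114 mm over their backs; the gripper's body (76 mm by 85 mm) begins 54 mm behind the grasp point. The pads swing forward as they close: fully open they stand 13 mm farther back than shut.
Start: joints at [-1.472, 0.426, 0.074, 1.606, -0.034, 1.111, -0.067], TCP at [0.166, 0.654, 0.405] pointing down, gripper open.
Joint ranges: [-2.85, 2.85], [-0.5, 2.14], [-1.23, 1.37], [0.21, 2.46], [-1.02, 4.16], [0.16, 2.05], [-2.73, 2.73]. Speed limits (rad/s): [1.89, 1.89, 2.39, 2.39, 3.01, 3.01, 3.01].

## Interface

Orientations are given as a rotation vector (axis times angle).
In Python, from cell import r, eoat, kin, monitor, vision, job gives the robot as it stands. Calls block until the motion is done:
- r.move_ptp(position, orientation): joint-space move of the TCP to a pose.
- r.move_linear(position, frame=None, max_speed=0.15, until_force=None): straight line of the TCP; frame=None keeps the orientation; max_speed is the mean speed in m/s. With until_force (N) it stops when the force on the tool has changed by that much, and returns True; else False.
- r.move_j(angles): joint-space move.
- eoat.command_gripper(opening): finger opening in m; the grip force is fixed at half the most; returns when the fingers have stopped.
- r.hold(seconds).
- kin.solve_ik(position, orientation): joint angles nearest the present ones, or None.
- monitor.get_state(): the state.
- vision.camera(name): name is "scene" or "side" or "wrist"; returns the picture (384x512x3 uint8, red, green, blue); there is no depth.
- vision.camera_model(name): a dict with "mtx" (3x3 intrinsics, pixels), "xyz" and "attitude" of the camera in the world. Camera axes: x right, y down, z forward; pixel columns grow to the right and rows downward; lengths in m; the calibration is good to about 2 mm. A picture is of the moment at which its call begins: read the wrist's pose just before it. camera_model takes no time and is no camera call; for the wrist camera it gives the pose at the moment of the call.
A pose or a line that the arm cannot do raises r.PlanningError and nothing moves.
- job.close_job(): hands the job in; it is judged then, once.
The state is a dict: "time_s": time; "joints": joint angles; "joint_velocities": joint speeds; "tau": joint torques, N m; "tcp_pos": TCP position; "ee_rot": TCP orientation; "wrist_force": force on the tool from outside, world axes, zero at the start; "ft_torque": the same for the moment, N m; "finger_gap": finger opening in m; "finger_force": force on a finger pad.
Only numpy, scipy, OpenCV 4.12 (cv2) and the standard library are available. Lean on these libraries where they do the work, as an engineer would, in place of code of your own. Each camera call takes 0.05 s, during which the arm holds its last target. There are 200 camera calls.

## Task

Press the front edge of the water tester's hatch down with your fingertips, just once, so that its push-push latch lets go and the hatch pops up. Take your hand off it and watch for two seconds with nothing touching the tester to be sure that the hatch stays open. Do not pick up or shove the jar, the vial or the coral piece that stand nearby.

Things in the scene. Friction and masses are not known exactly. Their poses are not given: they have to be found in the camera images.
- tester: benchtop water tester, a grey plastic box 220 (x) by 150 (y) by 75 (z) mm fixed on a plywood riser 350 by 170 mm, 8 to 40 mm high. It has a small dark screen and three keys on the far part of its top and a white hatch on the rest: a flat plate 100 (x) by 70 (y) by 8 mm lying on the box, top face 83 mm above the riser when shut, hinged along its edge nearest the screen. Origin: centre of the box's underside, on the riser; x points from the hatch end to the screen end, z up.
- hatch (a joint): angle (rad) of the hatch; it opens upward. 0 = shut, latched against a spring. Pressed down (about 3 N at the pressing point, briefly 7 N when met briskly; over 8 N only on the hard stop at -0.055, 5 mm down) the latch lets go past about -0.036; when the finger rises, the damped spring lifts the hatch in a second to its stop at 0.42 (pressing point some 36 mm higher), and it stays. A second full press latches it shut again.
- hatch_press (a point): the pressing point: on the hatch's top face, midway across, 16 mm in from its free front edge (the edge farthest from the screen), beside three low ribs. It moves with the hatch. z is normal to the hatch's face (straight up when shut), x points from the free edge towards the hinge.
- hatch_hinge (a point): middle of the hatch's hinge line, 75 mm above the riser, 86 mm along +x of the tester from the pressing point; the hinge line runs along tester y.
- latch_pin (a joint): sideways place (m) of the small pin in the latch, hidden inside the tester: 0 while first latched, about 0.005 to 0.009 when the hatch is held pressed down, about 0.013 once the hatch has popped open after one press, above 0.0165 if it has been pressed down a second time.
- pump: dosing pump, a grey box 120 by 120 by 100 mm fixed to the bench with a round black pump head on top (120 mm high in all); it has no hatch. Origin: centre of its underside.
- jar: loose closed jar, 64 mm across and 90 mm tall, standing beside the pump, on the robot's side. Origin: centre of its underside.
- vial: loose capped glass vial, 27 mm across and 60 mm tall, standing on the riser beyond the tester's screen end. Origin: centre of its underside.
- frag: loose piece of branching coral on a white ceramic plug, 32 mm across and about 38 mm tall, standing on the riser in front of the tester's hatch end. Origin: centre of its underside.
There are look-alikes about, which are no part of the job. Leave any purple look-alike of the jar alone.

How it is judged:
On the way, in this order (a step that is already met when the one before it is completed fails the run):
1. the fingers press the hatch down below its shut position (under -0.025 rad) (value of joint hatch below -0.025 rad and contact force between the fingers and tester above 0.5 N).
2. the hatch stands open (over 0.3 rad) after one working of the latch, with the fingers and arm off the tester, for 2 s (value of joint hatch above 0.3 rad and value of joint latch_pin between 0.008 and 0.0165 m and contact force between each of the fingers, the arm and tester below 0.1 N), for 2 s.
At the end, for the whole second after the job is handed in: The hatch stays open by more than 0.3 rad and at rest, its latch worked just once (pin between 0.008 and 0.0165 m), after 2 s of standing open untouched; jar, vial and coral piece within 20 mm of where they stood and upright (all of step 2 and velocity of joint hatch below 0.05 rad/s and not (distance of any of jar, vial, frag from where it was at the start of the episode above 0.02 m or angle between any of jar, vial, frag's own z axis and vertical above 0.35 rad)).
It fails at once if the hatch is pressed down a second time (latch pin beyond 0.0165 m) (value of joint latch_pin above 0.0165 m).
It fails at once if the jar, the vial or the coral piece is lifted, shoved more than 20 mm or tipped (distance of any of jar, vial, frag from where it was at the start of the episode above 0.02 m or angle between any of jar, vial, frag's own z axis and vertical above 0.35 rad).
It also fails if it takes over 45 s, if anything falls off the work surface, if the arm or the gripper's body presses on something with over 40 N, if the wrist force passes 120 N, or if a joint passes its speed limit or range.

## Working session

There is one attempt and no reset: what is moved stays moved. The work goes in short steps, each a Python script; the robot and the scene stay as the last script left them, time stands still between calls to the robot, and variables do not carry over. Pictures are saved under pics/ and viewed, at most 10 in all, crops included, and the job is handed in when it is done.

```bash
mkdir -p pics
python3 - <<'E'
from cell import r,eoat,kin,monitor,vision
import cv2,numpy as np
for n in("scene","side"):
    im=vision.camera(n); cv2.imwrite(f"pics/{n}0.png",im[:,:,::-1])
    m=vision.camera_model(n); print(n,m)
s=monitor.get_state();print(s["time_s"],s["tcp_pos"],s["ee_rot"],r.tip_extent)
E
```

```text
scene {'mtx': array([[474.78000502,   0.        , 250.26534965],
       [  0.        , 474.78000502, 196.98681137],
       [  0.        ,   0.        ,   1.        ]]), 'xyz': array([1.23054999, 0.55114248, 0.67660524]), 'attitude': array([-1.0425919 , -2.30193318,  1.11911449])}
side {'mtx': array([[461.62810565,   0.        , 255.2064796 ],
       [  0.        , 461.62810565, 191.46338276],
       [  0.        ,   0.        ,   1.        ]]), 'xyz': array([0.39038219, 1.04109162, 0.66103543]), 'attitude': array([-0.25539706,  2.64950933, -1.5211831 ])}
0.1 [0.16621843 0.65405266 0.4040795 ] [-3.8990439e-01 -3.1172639e+00  1.8198226e-03] 0.1734
```

View pics/scene0.png

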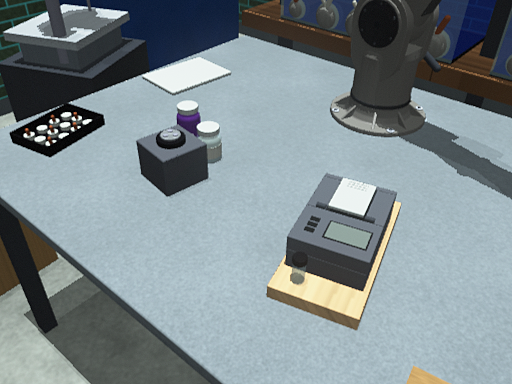

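View pics/side0.png

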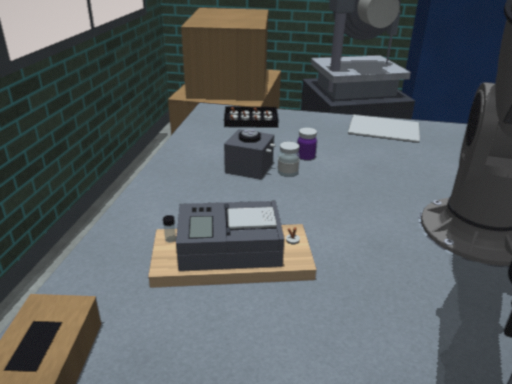

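The tester stands on its riser, with the white hatch at scene (352,197) and side (252,217). The ribs and the coral (side 293,236) are at the hatch's free end, on the robot's side, and the vial is at scene (299,268).

Things that could be mistaken for the target:
- the pump, scene (173,158), which has no hatch
- the white sheet, scene (187,75)
- the wooden box with a dark panel, side (40,345)
- the purple jar, scene (188,117)

My choice is the white plate on the grey box with the screen and keys.

```bash
cat > h.py <<'E'
import cv2,numpy as np
from scipy.spatial.transform import Rotation as R
from cell import r,eoat,kin,monitor,vision
def ray(m,p):
    d=R.from_rotvec(m["attitude"]).as_matrix()@np.linalg.solve(m["mtx"],[p[0],p[1],1.]); return m["xyz"],d/np.linalg.norm(d)
def plane(m,p,z):
    o,d=ray(m,p); return o+d*(z-o[2])/d[2]
def tri(rays):
    A=sum(np.eye(3)-np.outer(d,d) for o,d in rays); b=sum((np.eye(3)-np.outer(d,d))@o for o,d in rays)
    x=np.linalg.solve(A,b); return x,max(np.linalg.norm(np.cross(x-o,d)) for o,d in rays)
def proj(m,X):
    c=R.from_rotvec(m["attitude"]).as_matrix().T@(np.asarray(X)-m["xyz"]); u=m["mtx"]@c; return u[:2]/u[2]
def quad(im,seed,thr=150):
    g=im.min(2); n,l,st,ce=cv2.connectedComponentsWithStats((g>thr).astype(np.uint8))
    k=l[seed[1],seed[0]]; assert k
    c=max(cv2.findContours((l==k).astype(np.uint8),cv2.RETR_EXTERNAL,cv2.CHAIN_APPROX_NONE)[0],key=cv2.contourArea)
    h=cv2.convexHull(c); q=cv2.approxPolyN(h,4,ensure_convex=True).reshape(-1,2).astype(float)
    return q,st[k]
E
python3 - <<'E'
from h import *
np.set_printoptions(precision=4,suppress=True)
tiles=[]
for n,sd,(x,y,w,hh) in(("scene",(345,200),(265,165,150,170)),("side",(245,215),(145,190,180,100))):
    im=cv2.imread(f"pics/{n}0.png"); m=vision.camera_model(n)
    q,st=quad(im,sd); print(n,q.tolist(),st)
    for z in(.095,.105,.115): print(z,[plane(m,p,z)[:2].round(4).tolist() for p in q],[round(float(np.linalg.norm(plane(m,q[i],z)-plane(m,q[i-1],z))),4) for i in range(4)])
    c=cv2.resize(im[y:y+hh,x:x+w],None,fx=3,fy=3,interpolation=cv2.INTER_CUBIC)
    for p in q: cv2.circle(c,tuple(int(v) for v in (p-[x,y]+.5)*3),3,(0,0,255),1)
    tiles.append(c)
H=600;W=800
out=np.zeros((510,800,3),np.uint8);a=tiles[0];b=cv2.resize(tiles[1],(350,194));out[:510,:450]=a;out[:194,450:]=b
cv2.imwrite("pics/crop.png",out)
E
```

```text
scene [[733.0, 383.0], [224.0, 383.0], [-67.0, 140.0], [289.0, 16.0]] [     0     33    512    351 106366]
0.095 [[0.5345, 0.8177], [0.9869, 0.3035], [0.9885, -0.6256], [-0.3211, -0.582]] [1.6405, 0.6849, 0.9291, 1.3103]
0.105 [[0.5465, 0.8131], [0.9911, 0.3078], [0.9926, -0.6054], [-0.2944, -0.5625]] [1.6123, 0.6731, 0.9132, 1.2877]
0.115 [[0.5584, 0.8085], [0.9953, 0.312], [0.9968, -0.5852], [-0.2677, -0.543]] [1.5841, 0.6613, 0.8972, 1.2652]
side [[276.0, 224.0], [229.0, 226.0], [229.0, 208.0], [272.0, 207.0]] [229 207  47  20 810]
0.095 [[0.4867, 0.2169], [0.5846, 0.2452], [0.6011, 0.1751], [0.5056, 0.1504]] [0.0691, 0.1019, 0.0721, 0.0986]
0.105 [[0.485, 0.2315], [0.5811, 0.2593], [0.5974, 0.1904], [0.5035, 0.1662]] [0.0679, 0.1001, 0.0708, 0.0969]
0.115 [[0.4833, 0.246], [0.5777, 0.2734], [0.5936, 0.2057], [0.5015, 0.1819]] [0.0666, 0.0983, 0.0695, 0.0951]
```

View pics/crop.png

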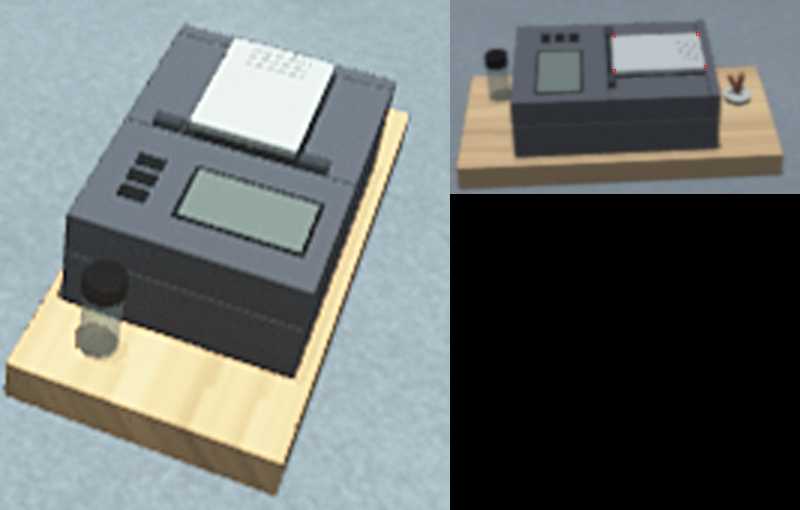

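The crop shows the white plate hinged towards the screen, with the ribs at its free end. It is the right device. I'll triangulate the corners.

Run:
```python
from h import *
np.set_printoptions(precision=4,suppress=True)
im=cv2.imread("pics/scene0.png")
q,st=quad(im,(345,200),200); print(q.tolist(),st)
S=vision.camera_model("side");C=vision.camera_model("scene")
key=[(376.7,185.7),(365,214),(329,204),(342.3,178.3)]
for s,k in zip([(276,224),(229,226),(229,208),(272,207)],key):
    c=q[np.argmin(np.linalg.norm(q-k,axis=1))]
    print(c,*tri([ray(S,s),ray(C,c)]),*tri([ray(S,s),ray(C,k)]))
```

```text
[[376.0, 186.0], [363.0, 215.0], [328.0, 204.0], [343.0, 177.0]] [ 329  178   47   37 1090]
[376. 186.] [0.4834 0.246  0.1146] 0.00028312330648147115 [0.4832 0.2472 0.1157] 0.00012161314540260734
[363. 215.] [0.5784 0.2719 0.1132] 0.0006184318119322358 [0.5773 0.2751 0.1161] 9.511973327299637e-05
[328. 204.] [0.5942 0.205  0.1135] 0.0009024040575377898 [0.5939 0.2068 0.1145] 0.0010866693477366673
[343. 177.] [0.5016 0.1803 0.1144] 0.000350989025396351 [0.5022 0.1791 0.1123] 0.0008304967605051796
```

Plate size (98 × 69 mm) and height (0.114 m) match the description. The pressing point is about (0.507, 0.217, 0.114) with yaw about 15°. I'll close the fingers, go above it and check with the wrist camera.

```bash
cat >> h.py <<'E'
yaw=np.arctan2(.0253,.0938); P=np.array([.5068,.2170,.114])
def orient(flip):
    y=np.array([-np.sin(yaw),np.cos(yaw),0])*(-1 if flip else 1); z=np.array([0,0,-1.])
    return R.from_matrix(np.column_stack([np.cross(y,z),y,z])).as_rotvec()
E
python3 - <<'E'
from h import *
eoat.command_gripper(0.0)
j=np.array(monitor.get_state()["joints"])
pos=P+[0,0,.1734+.09]
best=None
for f in(0,1):
    s=kin.solve_ik(pos,orient(f)); 
    if s is not None:
        d=abs(np.array(s)-j).max(); print(f,np.round(s,2),d)
        if best is None or d<best[0]: best=(d,f)
r.move_ptp(pos,orient(best[1]))
m=vision.camera_model("wrist");im=vision.camera("wrist")
s=monitor.get_state();print(best,s["time_s"],s["tcp_pos"],s["finger_gap"],r.tip_extent,s["wrist_force"])
pp=proj(m,P);print(pp)
o=im[:,:,::-1].copy();cv2.drawMarker(o,tuple(int(v) for v in pp),(0,0,255),0,12,1);cv2.imwrite("pics/w1.png",o)
E
```

```text
0 [-0.78  0.26  0.31  1.93 -0.09  0.97  1.4 ] 1.4712901149555186
1 [-1.15  0.32  0.77  1.95 -0.26  0.98 -1.56] 1.4969490056170882
(np.float64(1.4712901149555186), 0) 2.9167 [0.50658137 0.21792756 0.37735147] -6.130540647426075e-05 0.1734 [-0.44366422 -0.41655587  0.36841648]
[257.23523331 195.15134261]
```

View pics/w1.png

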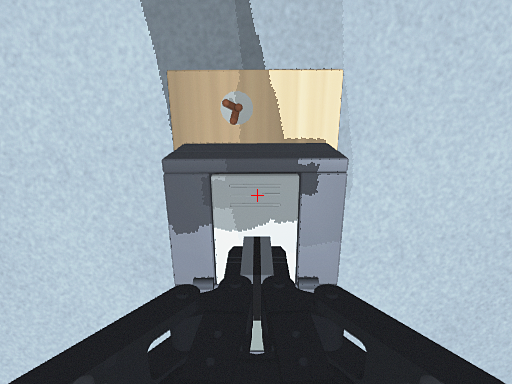

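The wrist view shows the marker (257,195) among the ribs, centred between the plate edges (212 to 299). It lies about 17 mm in from the free edge (row 174), so the target is confirmed. The coral at (237,107) is clear. Pressing once.

Run:
```python
from h import *
xy=P[:2]
tip=.1734
r.move_linear([*xy,P[2]+tip+.02],max_speed=.08)
r.hold(.3)
hit=r.move_linear([*xy,P[2]+tip-.012],max_speed=.015,until_force=10)
s=monitor.get_state();print(hit,s["time_s"],s["tcp_pos"],s["tcp_pos"][2]-tip,s["wrist_force"])
```

```text
True 5.7083 [0.5066206  0.21695088 0.28304059] 0.10964058621780115 [0.2626894  0.21958456 1.33773064]
```

Run:
```python
from h import *
r.hold(.2)
s=monitor.get_state();print(s["tcp_pos"][2]-.1734,s["wrist_force"])
cv2.imwrite("pics/press.png",vision.camera("side")[:,:,::-1])
r.move_linear([*P[:2],P[2]+.1734+.13],max_speed=.15)
m=vision.camera_model("wrist");im=vision.camera("wrist");im2=vision.camera("side")
o=np.zeros((384,800,3),np.uint8);o[:, :512]=im[:,:,::-1];o[:288,512:]=cv2.resize(im2[180:288,145:325,::-1],(288,288*108//180*180//108))[:, :288]
cv2.imwrite("pics/after.png",o);s=monitor.get_state();print(s["time_s"],s["tcp_pos"],s["wrist_force"])
```

```text
0.10971975247449994 [1.40432987 0.82689254 4.020014  ]Traceback (most recent call last):
  File "<stdin>", line 7, in <module>
ValueError: could not broadcast input array from shape (286,288,3) into shape (288,288,3)
```

The arm has lifted and only the picture tiling failed. I'll hold for the two seconds, then look.

Run:
```python
from h import *
r.hold(2.5)
s=monitor.get_state();print(s["time_s"],s["tcp_pos"],s["wrist_force"])
im=vision.camera("wrist");im2=vision.camera("side")
o=np.zeros((384,800,3),np.uint8);o[:,:512]=im[:,:,::-1];o[:230,512:]=cv2.resize(im2[180:290,190:325,::-1],(288,230))
cv2.imwrite("pics/after.png",o)
```

```text
9.6083 [0.50680457 0.21699921 0.41740641] [-1.09942391 -0.33594817 -0.18753549]
```

View pics/after.png

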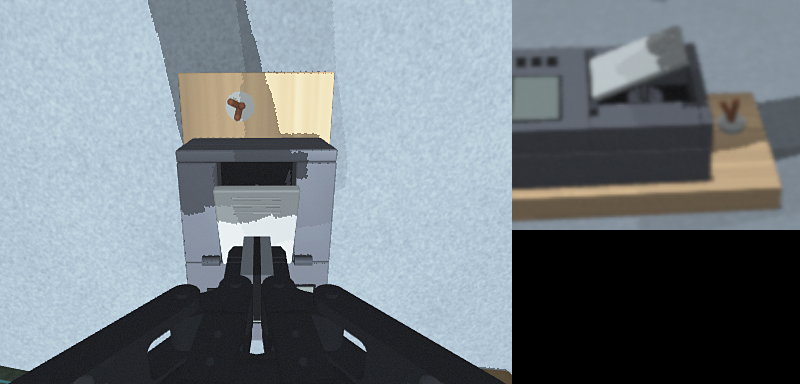

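The hatch stands open: its free edge is now at wrist row 187, with the dark opening above it, and the side inset shows it raised. The coral is undisturbed. I'll watch a little longer, then hand in.

Run:
```python
from h import *
from cell import job
a=vision.camera("side").astype(int);r.hold(2.5);b=vision.camera("side").astype(int)
print("changed px",(abs(a-b).max(2)[190:290,145:325]>40).sum())
print(job.close_job())
```

```text
changed px 0
the job is handed in; nothing more can be done
None
```

The hatch popped open after a single press and stayed open and still for more than two seconds with nothing touching the tester. I didn't touch the jar, vial or coral, and the job is handed in; no verdict came back.

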